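# Angle-tighten a camshaft cap bolt with a ratchet

### The arm

A 6-joint arm with a two-finger parallel gripper is mounted at the origin on the work surface. World frame = base frame: x ahead of the robot, y to its left, z up, the work surface at z = 0. Lengths are in m, angles in rad, forces in N, time in s.
With the tool pointing down it reaches from about 0.35 to 0.95 m from the base axis. Payload 17.4 kg.
Tool frame: the origin (TCP) lies at the very end of the fingers, on their centre line; the grasp point (between the pads) lies 19 mm behind it; z points along the fingers, y is the direction in which the jaws open and shut (so a half turn about z gives the same grasp; the last joint's range is limited). The gripper opens to 93 mm and grips with 3 to 60 N. Pads are 15 mm wide; open, the fingers measure 128 mm over their backs; the gripper's body (75 mm by 188 mm) begins 65 mm behind the grasp point.
Start: joints at [-1.333, 0.116, 1.442, -0, 1.584, -0.038], TCP at [0.184, -0.649, 0.219] pointing down, gripper open.
Joint ranges: [-2.83, 2.83], [-0.83, 2.19], [0.07, 2.5], [-1.14, 4.28], [0.01, 3], [-2.97, 2.97]. Speed limits (rad/s): [1.89, 1.89, 2.22, 3.14, 3.14, 3.14].

### API

Orientations are given as a unit quaternion [w, x, y, z].
In Python, from bench import arm gives the robot as it stands.
- The arm moves only by the tool drive_tool, never from a script. Its argument "deltas" is text: rows parted by semicolons, each of 7 numbers parted by spaces: the shift along the tool's x, y, z in cm, then the turn, a rotation vector about the tool's x, y, z in rad, then the finger opening in cm, from 0 to 9.3. In form: dx dy dz rx ry rz claw; .... A call has 1 to 10 rows; each row is the pose to reach, as a shift and turn from the pose measured when the call began, along the tool's axes at that moment; what a row does not reach only later rows make up. A row lasts 1/12 s, in which the tool goes at most 41.7 mm and 7.16 degrees, less where a joint would pass 70% of its speed; a pose out of reach is approached as far as the arm can. A call with a gripper value outside its range is refused whole. The fingers move at their own pace and stop on an object; "squeeze" is the grip in N (left out, the last holds). Time passes only in rows, so rows that repeat a pose let the fingers close. It gives the time, the measured TCP pose, the force and the opening at its end, in the units of the state.
- arm.get_state(): the state, without advancing time (a new reading comes with each control period).
- arm.capture(name): name is "side" or "top"; returns (picture, depth): 384x512x3 uint8, red, green, blue; 384x512 float32, m along the optical axis (not along the pixel's ray), 0 where there is no reading.
- arm.camera_params(name): a dict with "K" (3x3 intrinsics, pixels), "cam_to_world" (4x4, takes a point from camera to world coordinates). Camera axes: x right, y up, looking along -z (the intrinsics and any distortion apply to the point x, -y, -z); pixel columns grow to the right and rows downward; lengths in m; the calibration is good to about 2 mm. A picture is of the moment at which its call begins. camera_params takes no time and is no camera call.
- arm.job_done(): hands the job in, once; it reports no verdict.
The state is a dict: "time": time; "joints": joint angles; "qvel": joint speeds; "joint_torque": joint torques, N m; "position": TCP position; "tcp_rot": TCP orientation; "wrist_force": force on the tool from outside, world axes, zero at the start; "torque": the same for the moment, N m; "gripper_width": opening from 0.0 (shut) to 1.0 (fully open).
Only numpy, scipy, OpenCV 4.12 (cv2) and the standard library are available. Lean on these libraries where they do the work, as an engineer would, in place of code of your own. Each camera call takes 0.05 s, during which the arm holds its last target.

### The job

The ratchet on this cylinder head has been left set to undo. Push its selector tab fully across to tighten, then swing the handle back and forth between the obstacles until the bolt has turned clockwise far enough for the red needle to stand in the green band of the angle gauge, and stop there: do not over-tighten past the band. Do not press on the gauge or its needle, leave everything else on the bench where it is, and let go at the end.

Things in the scene. Friction and masses are not known exactly. Their poses are not given: they have to be found in the camera images.
- cyl_head: Light-alloy cylinder head on two wooden strips, fixed: 170 mm wide (its own x), 400 mm long (its own y), deck 115 mm above the bench, origin on the bench under its centre. Camshaft caps along y at x = +30 mm reach 155 mm. The bolt to tighten has a vertical axis at x = 0, y = +100 mm. The gauge's thin stay stands at x = -55, y = +165 mm, below 190 mm.
- lifting_eye (a point): Top of the grey lifting-eye plate fixed on the cylinder head, 258 mm above the bench; the plate is 10 mm thick (head's x) and 36 mm wide (head's y), upright down to the deck. It stops the handle on the clockwise side.
- coolant_outlet (a point): Top centre of the upright round coolant outlet fixed at the cylinder head's edge, 235 mm above the bench, 40 mm diameter (46 mm at its foot, 115 mm up). It stops the handle on the counter-clockwise side.
- gauge: Angle gauge under the ratchet: a fixed white dial, 116 mm diameter, upper face 196 mm above the bench, centred on the bolt's axis; its own x axis points to the middle of its green band. It does not turn; it must not be pressed.
- green_mark (a point): Middle of the green band on the dial, 52 mm from the bolt's axis, at the needle's height (199 mm). The band reaches 8.5 mm to either side along the rim (9.4 degrees). The point's x axis points outward from the bolt, its y axis counter-clockwise seen from above, so the needle comes to the band from the +y side.
- bolt: Steel socket (25 mm diameter) with the red gauge needle, turning with the bolt about the vertical. Origin on the bolt's axis at bench height, own x axis along the needle, which is 5 mm wide, 55 mm long, 198 to 201 mm up. Stiff (about 0.6 N m; with the handle's own friction some 6 N at 140 mm), stays where left; starts 85 to 160 degrees counter-clockwise of the green band.
- needle_tip (a point): Point on the red needle 52 mm from the bolt's axis.
- ratchet_centre (a point): On the bolt's axis, at mid height (219 mm above the bench) of the ratchet's round steel head (58 mm diameter, 205 to 232 mm above the bench). Its x axis points along the handle to the grip. The ratchet stays on the bolt and only turns about it.
- grip (a point): Middle of the ratchet's black round grip, 155 mm from the bolt's axis, 219 mm above the bench; 26 mm thick, from 100 to 207 mm from the axis. The steel neck inward of it is 18 mm wide (34 mm within 60 mm of the axis). The handle's own friction is about 1.6 N here.
- ratchet (a joint): Handle angle: 0 = clockwise stop at the lifting eye (handle 100 degrees clockwise of the head's x axis), 1.13 rad = stop at the coolant outlet; grows counter-clockwise from above. Set to tighten, a clockwise swing turns the bolt along after a free play of up to 18 degrees (24 teeth); a counter-clockwise swing clicks back and the bolt stays.
- selector (a joint): Direction selector, dark lever on top of the neck: -0.30 rad = undo (as found), +0.30 = tighten (its stop); above 0.25 counts as set. About 2 N at the tab; stays where pushed. To tighten, the tab goes across the handle counter-clockwise (as the handle joint grows); the handle's own friction holds it meanwhile, but once the lever is at its stop a further push moves the handle.
- tab (a point): Middle of the selector's upright thumb tab: dark block 14 mm along the lever, 11 mm thick, 232 to 250 mm above the bench (point at 244). The lever pivots on the handle's centre line 30 mm from the bolt's axis; the tab is 34 mm further towards the grip, 10 mm to the clockwise side of that line at undo, 10 mm to the other side at tighten. Neck top 231 mm.
- spray_can: Upright loose spray can, 66 mm diameter, 235 mm tall, origin at the centre of its foot. It stands beside the cylinder head, often within the handle's swing (whose end reaches 207 mm from the bolt's axis); leave it standing where it is.
- oil_bottle: Bystander: dark bottle, 72 mm diameter, 180 mm tall, loose; origin at its foot.
- grease_tin: Bystander: green tin, 80 mm diameter, 75 mm tall, loose; origin at its foot.
- spanner: Bystander: 140 mm spanner lying loose on the cylinder head's deck; origin under its middle.
- screwdriver: Bystander: 190 mm screwdriver lying on the bench; origin under its middle.
- mallet: Bystander: 260 mm hammer lying on the bench; origin under its middle.

How it is judged:
By the outcome, as a careful person would: the job done as asked, in the order asked, and still so for the second after the job is handed in, with the robot touching nothing.
It also fails if it takes over 64 s, if anything falls off the work surface, if the arm or the gripper's body presses on something with over 40 N, if the wrist force passes 120 N, or if a joint passes its speed limit or range.

## Working session

There is one attempt and no reset: what is moved stays moved. The work goes in short steps, Python scripts to look and compute and a tool call to move; the robot and the scene stay as the last step left them, time stands still between calls to the robot, and variables do not carry over. Pictures are saved under pics/ and viewed, and the job is handed in when it is done.

Besides the shell and the picture viewer there is one more tool, called after ">>>" in YAML: its name, and indented under it one key for each argument. drive_tool: Moves the arm, as the interface text tells. Its arguments: {"type":"object","properties":{"deltas":{"type":"string"},"squeeze":{"type":"number"}},"required":["deltas"]}

```bash
mkdir -p pics; ls
python3 - <<'E'
from bench import arm
import cv2,numpy as np
for n in("side","top"):
    p,d=arm.capture(n); cv2.imwrite(f"pics/{n}0.png",p[:,:,::-1]); np.savez(f"pics/{n}0.npz",p=p,d=d)
    c=arm.camera_params(n); print(n,c)
print(arm.get_state())
E
```

```text
pics
side {'K': array([[453.26007503,   0.        , 262.01724981],
       [  0.        , 453.26007503, 182.56945892],
       [  0.        ,   0.        ,   1.        ]]), 'cam_to_world': array([[-0.97480455,  0.17296872, -0.14084709,  0.36183777],
       [-0.2227616 , -0.72219384,  0.6548384 ,  0.96377696],
       [ 0.01154765,  0.66971478,  0.74252863,  1.21520711],
       [ 0.        ,  0.        ,  0.        ,  1.        ]])}
top {'K': array([[389.55217289,   0.        , 252.43485956],
       [  0.        , 389.55217289, 187.20124648],
       [  0.        ,   0.        ,   1.        ]]), 'cam_to_world': array([[-4.05331619e-04,  9.77902453e-01, -2.09061301e-01,
         3.50249404e-01],
       [-9.99999884e-01, -4.50507345e-04, -1.68470518e-04,
         2.66038621e-02],
       [-2.58931385e-04,  2.09061209e-01,  9.77902523e-01,
         1.24411413e+00],
       [ 0.00000000e+00,  0.00000000e+00,  0.00000000e+00,
         1.00000000e+00]])}
{'time': 0.1, 'joints': array([-1.33281383e+00,  1.16449186e-01,  1.44218550e+00,  2.46596236e-05,
        1.58398823e+00, -3.78096286e-02]), 'qvel': array([-0.00141408, -0.00067435, -0.00263705,  0.00021897, -0.00166738,
       -0.00027632]), 'joint_torque': array([ 1.17976422e-03, -7.22896814e+01, -6.23865080e+01,  7.82690523e-02,
        2.27149192e-02, -8.39891050e-05]), 'position': array([ 0.1837599 , -0.64932416,  0.21797952]), 'tcp_rot': array([-5.13787565e-04,  9.90507242e-01,  1.37459589e-01, -3.92047313e-05]), 'wrist_force': array([-0.52814551,  0.42967425,  0.20078619]), 'torque': array([ 0.0044641 , -0.02969581,  0.01468991]), 'gripper_width': 1.0014013636343584}
```

View pics/side0.png

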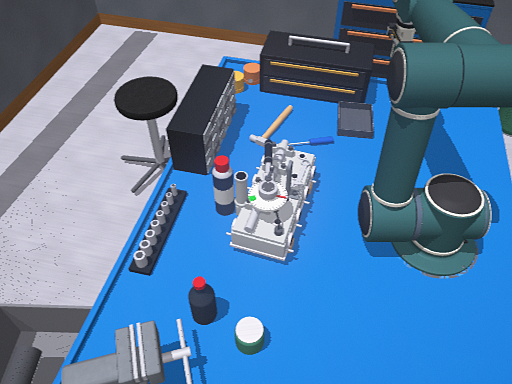

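View pics/top0.png

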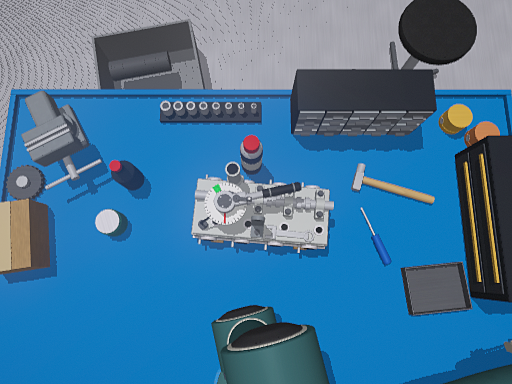

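Run:
```python
import cv2,numpy as np
p=np.load("pics/top0.npz")["p"][:,:,::-1]
cv2.imwrite("pics/topz.png",cv2.resize(p[125:260,180:340],(800,675),interpolation=cv2.INTER_CUBIC)[:600])
p=np.load("pics/side0.npz")["p"][:,:,::-1]
cv2.imwrite("pics/sidez.png",cv2.resize(p[130:270,200:340],(600,600),interpolation=cv2.INTER_CUBIC))
```

```text
(no output)
```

View pics/topz.png

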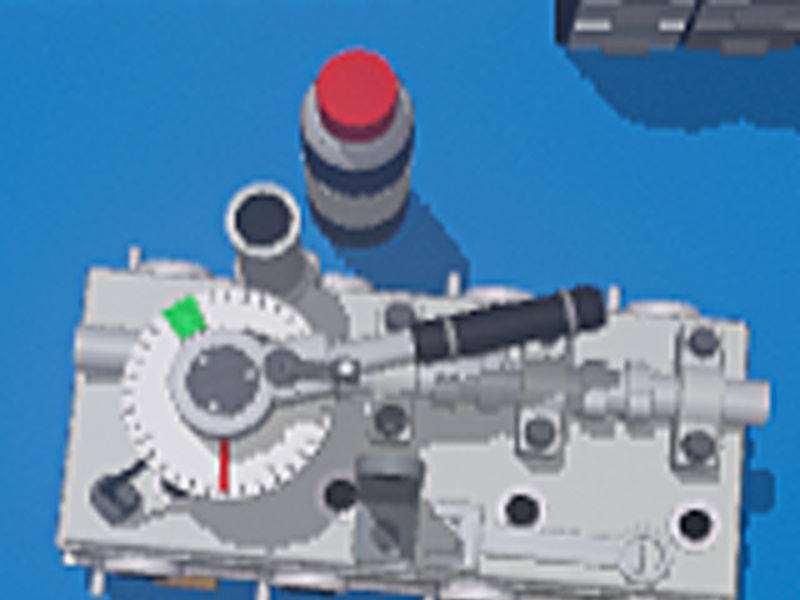

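View pics/sidez.png

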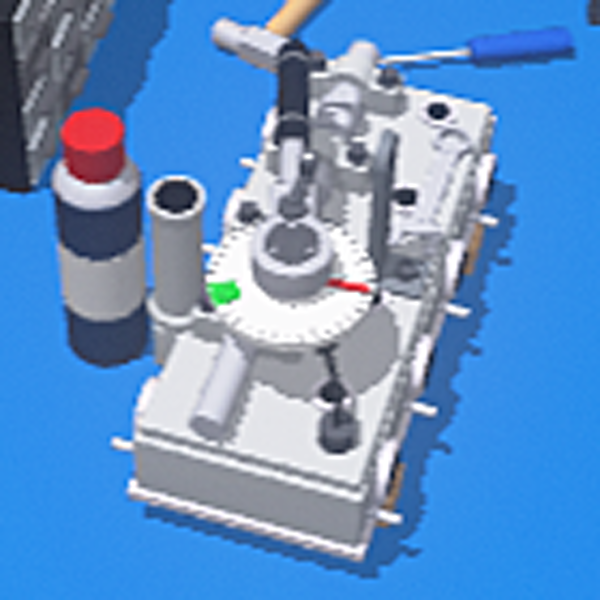

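```bash
cat > h.py <<'E'
import numpy as np,cv2
from bench import arm
CP={n:arm.camera_params(n) for n in("side","top")}
def ray(n,u,v):
    c=CP[n];K=c["K"];T=c["cam_to_world"]
    d=np.array([(u-K[0,2])/K[0,0],-(v-K[1,2])/K[1,1],-1]);return T[:3,3],T[:3,:3]@d
def atz(n,u,v,z):
    o,d=ray(n,u,v);return (o+d*(z-o[2])/d[2])
def proj(n,P):
    c=CP[n];K=c["K"];T=c["cam_to_world"]
    q=(np.atleast_2d(P)-T[:3,3])@T[:3,:3]
    return np.c_[K[0,0]*q[:,0]/-q[:,2]+K[0,2],-K[1,1]*q[:,1]/-q[:,2]+K[1,2]]
def cloud(n,d):
    v,u=np.mgrid[:384,:512];c=CP[n];K=c["K"];T=c["cam_to_world"]
    P=np.stack([(u-K[0,2])/K[0,0]*d,-(v-K[1,2])/K[1,1]*d,-d],-1)
    return P@T[:3,:3].T+T[:3,3]
def load(n,t):
    f=np.load(f"pics/{n}{t}.npz");return f["p"],f["d"]
def snap(t,ns=("side","top")):
    for n in ns:
        p,d=arm.capture(n);np.savez(f"pics/{n}{t}.npz",p=p,d=d)
def colmask(p,c):
    p=p.astype(int);r,g,b=p[...,0],p[...,1],p[...,2]
    return {"g":(g>r+70)&(g>b+60),"r":(r>g+80)&(r>b+80)}[c]
E
python3 - <<'E'
from h import *
for n in("side","top"):
    p,d=load(n,0);P=cloud(n,d)
    sel=(P[...,0]>.3)&(P[...,0]<.75)&(P[...,1]>-.3)&(P[...,1]<.25)
    for c,zs in(("g",.196),("r",.2)):
        m=colmask(p,c)&sel
        k,l,s,ce=cv2.connectedComponentsWithStats(m.astype(np.uint8))
        for i in range(1,k):
            if s[i,4]>3: print(n,c,s[i,4],ce[i],atz(n,*ce[i],zs).round(4),P[l==i].mean(0).round(4))
    # horizontal surfaces at z: ratchet head top .232, can top .235, outlet top, eye
    for z0,z1 in((.222,.229),(.229,.24),(.252,.264),(.19,.2)):
        m=((P[...,2]>z0)&(P[...,2]<z1)&sel).astype(np.uint8)
        k,l,s,ce=cv2.connectedComponentsWithStats(m)
        for i in range(1,k):
            if s[i,4]>8:
                Q=P[l==i];print(n,z0,s[i,4],ce[i].round(1),Q.mean(0).round(4),Q.min(0).round(3),Q.max(0).round(3))
E
```

```text
side g 30 [251.8 197.8] [0.5709 0.1307 0.196 ] [0.5714 0.129  0.194 ]
side r 140 [220.66428571 161.76428571] [0.7004 0.0129 0.2   ] [0.6908 0.0398 0.2287]
side r 16 [280.8125 196.125 ] [0.4887 0.1079 0.2   ] [0.4889 0.107  0.199 ]
side 0.222 184 [267.7 157.7] [ 0.5558 -0.0152  0.226 ] [ 0.539 -0.097  0.222] [0.58  0.091 0.229]
side 0.222 22 [222.5 165. ] [0.6825 0.0484 0.2252] [0.667 0.027 0.222] [0.702 0.058 0.229]
side 0.222 33 [274.4 181.4] [0.5149 0.0791 0.2269] [0.5   0.046 0.223] [0.529 0.109 0.229]
side 0.222 20 [241.4 180.9] [0.6104 0.0983 0.2251] [0.596 0.087 0.222] [0.631 0.106 0.229]
side 0.222 54 [265.4 191.4] [0.5322 0.1229 0.2262] [0.502 0.099 0.222] [0.554 0.134 0.229]
side 0.222 9 [273.6 189.4] [0.5108 0.1106 0.227 ] [0.506 0.102 0.225] [0.515 0.117 0.229]
side 0.229 28 [268.9 156.7] [ 0.552  -0.0143  0.2305] [ 0.543 -0.035  0.229] [0.563 0.01  0.233]
side 0.229 112 [221.7 160.2] [0.6884 0.0362 0.2324] [0.668 0.012 0.229] [0.711 0.058 0.238]
side 0.229 209 [268.3 183.8] [0.5295 0.0968 0.232 ] [0.502 0.041 0.229] [0.555 0.135 0.24 ]
side 0.229 14 [288.9 170.2] [0.4806 
[... 1085 characters left out ...]
231 0.0642 0.2276] [0.519 0.054 0.224] [0.53  0.075 0.229]
top 0.229 206 [251.  142.7] [0.6895 0.0307 0.235 ] [0.669 0.009 0.23 ] [0.713 0.052 0.24 ]
top 0.229 170 [232.1 168.9] [0.6158 0.081  0.236 ] [0.596 0.063 0.231] [0.636 0.1   0.24 ]
top 0.229 203 [280.  189.6] [ 0.5603 -0.0465  0.2315] [ 0.543 -0.1    0.229] [0.579 0.015 0.237]
top 0.229 493 [229.1 200. ] [0.5319 0.0883 0.2332] [0.5   0.017 0.229] [0.557 0.128 0.24 ]
top 0.252 43 [257.9 217.7] [0.4817 0.0129 0.2566] [ 0.476 -0.     0.252] [0.487 0.025 0.262]
top 0.19 98 [251.2 151.8] [0.6762 0.0302 0.1953] [0.659 0.002 0.19 ] [0.704 0.059 0.2  ]
top 0.19 819 [223.  205.2] [0.5244 0.1071 0.1964] [0.473 0.044 0.19 ] [0.587 0.159 0.2  ]
```

```bash
cat >> h.py <<'E'
def circ(Q):
    A=np.c_[2*Q[:,:2],np.ones(len(Q))];s=np.linalg.lstsq(A,(Q[:,:2]**2).sum(1),rcond=None)[0]
    return s[:2],np.sqrt(s[2]+s[0]**2+s[1]**2)
E
python3 - <<'E'
from h import *
p,d=load("top",0);P=cloud("top",d)
# height profile along path
m=(P[...,2]>.1)
a=np.array([.184,-.649]);b=np.array([.515,.03])
for t in np.linspace(0,1,18):
    c=a+(b-a)*t; s=np.hypot(P[...,0]-c[0],P[...,1]-c[1])<.11
    print(c.round(2), P[s][:,2].max().round(3) if s.any() else None)
# fine: white dial circle via hough on both
for n in("top","side"):
    p,d=load(n,0)
    # scan model fit: dial rim ellipse at z=.196 r=.058 : maximise gradient
    g=cv2.GaussianBlur(cv2.cvtColor(p,cv2.COLOR_RGB2GRAY).astype(np.float32),(0,0),.8)
    th=np.linspace(0,2*np.pi,181)[:-1]
    best=[]
    for cx in np.arange(.515,.542,.001):
        for cy in np.arange(.09,.118,.001):
            def samp(r,z):
                Q=np.c_[cx+r*np.cos(th),cy+r*np.sin(th),np.full(180,z)];q=proj(n,Q).astype(np.float32)
                return cv2.remap(g,q[:,:1],q[:,1:],cv2.INTER_LINEAR)[:,0]
            best.append((np.median(samp(.0555,.196)-samp(.0605,.196)),cx,cy))
    best.sort(reverse=True);print(n,np.mean(best[:8],0),best[:3])
E
```

```text
[ 0.18 -0.65] 0.307
[ 0.2  -0.61] 0.307
[ 0.22 -0.57] 0.307
[ 0.24 -0.53] 0.307
[ 0.26 -0.49] 0.539
[ 0.28 -0.45] 0.555
[ 0.3  -0.41] 0.041
[ 0.32 -0.37] 0.041
[ 0.34 -0.33] 0.039
[ 0.36 -0.29] 0.031
[ 0.38 -0.25] 0.122
[ 0.4  -0.21] 0.151
[ 0.42 -0.17] 0.158
[ 0.44 -0.13] 0.159
[ 0.46 -0.09] 0.262
[ 0.48 -0.05] 0.262
[ 0.5  -0.01] 0.262
[0.52 0.03] 0.262
top [29.63999701  0.53125     0.10075   ] [(np.float32(30.09314), np.float64(0.531), np.float64(0.1)), (np.float32(30.036308), np.float64(0.531), np.float64(0.101)), (np.float32(29.751564), np.float64(0.532), np.float64(0.101))]
side [45.36573315  0.52975     0.10825   ] [(np.float32(46.86003), np.float64(0.529), np.float64(0.10800000000000001)), (np.float32(46.65168), np.float64(0.53), np.float64(0.10800000000000001)), (np.float32(46.146805), np.float64(0.531), np.float64(0.10800000000000001))]
```

>>> drive_tool:
  deltas: "0 0 -4 0 0 0 0; 0 0 -8 0 0 0 0; 0 0 -12 0 0 0 0; 0 0 -16 0 0 0 0; 1.5 -1.7 -18 0 0 0 0; 4 -4.5 -18 0 0 0 0; 6.5 -7.4 -18 0 0 0 0; 9 -10.2 -18 0 0 0 0; 11.5 -13 -18 0 0 0 0; 14 -16 -18 0 0 0 0"

```text
time: 0.93
position: [0.2753, -0.4559, 0.3977]
tcp_rot: [-0.001, 0.991, 0.137, -0.0]
wrist_force: [0.6, 0.6, 0.1]
gripper_width: 0.334
```

>>> drive_tool:
  deltas: "2.6 -3 0 0 0 0 0; 5.2 -6 0 0 0 0 0; 7.8 -9 0 0 0 0 0; 10.4 -12 0 0 0 0 0; 13 -15 0 0 0 0 0; 15.6 -18 0 0 0 0 0; 18.2 -21 0 0 0 0 0; 20.8 -24 0 0 0 0 0; 23.4 -27 0 0 0 0 0; 26 -30 0 0 0 0 0"

```text
time: 1.77
position: [0.4441, -0.0944, 0.3981]
tcp_rot: [-0.001, 0.991, 0.137, -0.0]
wrist_force: [1.3, -0.7, -0.3]
gripper_width: 0.003
```

>>> drive_tool:
  deltas: "3 -3.2 0 0 0 0 0; 6 -6.4 3 0 0 0 0; 8.9 -9.4 6 0 0 0 0; 8.9 -9.4 9 0 0 0 0; 8.9 -9.4 9 0 0 0 0"

```text
time: 2.18
position: [0.5038, 0.0229, 0.3019]
tcp_rot: [-0.001, 0.99, 0.139, -0.004]
wrist_force: [0.2, -0.1, -2.4]
gripper_width: 0.004
```

Run:
```python
from h import *
snap(1)
s=arm.get_state();print(s["position"],s["tcp_rot"],s["wrist_force"])
for n,(a,b,c,e) in(("side",(110,250,190,340)),("top",(125,260,180,340))):
    p,d=load(n,1);q=proj(n,s["position"])[0];print(n,q)
    im=cv2.resize(p[a:b,c:e,::-1],None,fx=4,fy=4,interpolation=cv2.INTER_CUBIC)
    cv2.circle(im,(int((q[0]-c+.5)*4),int((q[1]-a+.5)*4)),3,(255,0,255),1)
    cv2.imwrite(f"pics/{n}1.png",im)
```

```text
[0.5036575  0.02066534 0.30674891] [-8.99081181e-04  9.90435043e-01  1.37965510e-01 -1.77077879e-03] [ 0.05027612 -0.35832051  0.43363313]
side [283.21079093 148.98149254]
top [254.94738633 206.06694774]
```

View pics/side1.png

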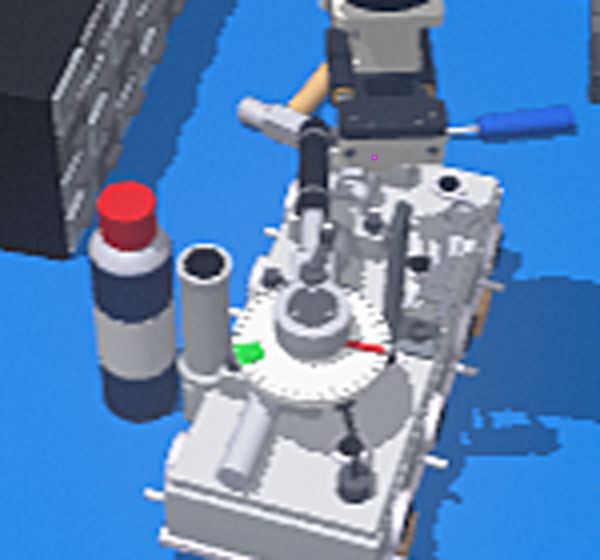

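View pics/top1.png

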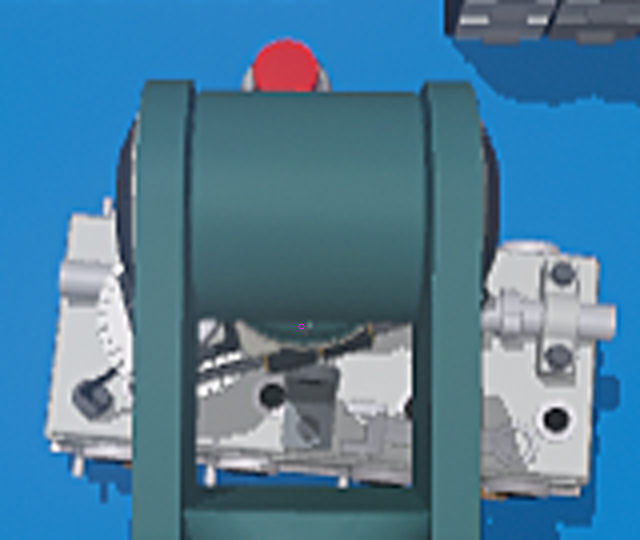

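Run:
```python
from h import *
p,d=load("side",1);P=cloud("side",d)
q=(P-[.5037,.0207,0]); 
m=(abs(q[...,0])<.12)&(abs(q[...,1])<.12)&(P[...,2]>.27)
for z in np.arange(.29,.46,.01):
    k=m&(abs(P[...,2]-z)<.005)
    if k.sum(): 
        Q=P[k]; print(round(z,3),k.sum(),np.percentile(Q[:,0],[1,50,99]).round(3),np.percentile(Q[:,1],[1,50,99]).round(3),p[k].mean(0).round())
```

```text
0.3 1 [0.493 0.493 0.493] [0.03 0.03 0.03] [137. 139. 144.]
0.31 12 [0.49  0.499 0.507] [0.035 0.039 0.042] [135. 136. 140.]
0.38 11 [0.47  0.496 0.555] [-0.042  0.108  0.111] [133. 137. 145.]
0.39 78 [0.447 0.485 0.555] [-0.042  0.105  0.117] [126. 127. 131.]
0.4 131 [0.446 0.492 0.556] [-0.044  0.061  0.118] [102. 107. 117.]
0.41 160 [0.447 0.497 0.547] [-0.021  0.041  0.122] [ 80.  88. 105.]
0.42 153 [0.445 0.488 0.556] [-0.039  0.104  0.122] [58. 65. 83.]
0.43 293 [0.447 0.485 0.518] [0.049 0.093 0.121] [75. 82. 98.]
0.44 54 [0.473 0.495 0.521] [0.042 0.062 0.071] [134. 135. 137.]
0.45 46 [0.474 0.49  0.515] [0.046 0.062 0.07 ] [129. 130. 133.]
0.46 58 [0.465 0.491 0.529] [0.049 0.063 0.069] [134. 135. 138.]
```

Run:
```python
from h import *
B={"top":np.array([.531,.1008]),"side":np.array([.5298,.1083])}
for n in("top","side"):
    p,d=load(n,0);P=cloud(n,d)-np.r_[B[n],0]
    r=np.hypot(P[...,0],P[...,1]);a=np.degrees(np.arctan2(P[...,1],P[...,0]))
    m=(r>.105)&(r<.2)&(abs(a+78)<12)&(P[...,2]>.218)
    Q=P[m][:,:2];u,s,v=np.linalg.svd(Q-Q.mean(0));v0=v[0]*np.sign(v[0]@Q.mean(0))
    print(n,m.sum(),"mean ang",np.degrees(np.arctan2(*Q.mean(0)[::-1])),"axis",np.degrees(np.arctan2(v0[1],v0[0])),
      "offset of axis from bolt",(Q.mean(0)@[-v0[1],v0[0]]).round(4))
    m=(r<.1)&(r>.04)&(abs(a+78)<25)&(P[...,2]>.236)
    print("tab",m.sum(),P[m].mean(0).round(4) if m.any() else 0, (p[m]).tolist()[:10])
    mm=(r<.1)&(r>.035)&(abs(a+78)<25)&(P[...,2]>.228)
    for q in P[m]: print(q.round(3),end=' ')
```

```text
top 322 mean ang -79.1590408360011 axis -77.83872853013942 offset of axis from bolt -0.0035
tab 48 [ 0.0022 -0.0573  0.2439] [[105, 108, 118], [102, 106, 116], [113, 116, 126], [114, 118, 128], [135, 138, 147], [97, 100, 113], [152, 151, 158], [183, 182, 186], [117, 118, 127], [98, 101, 113]]
[ 0.01  -0.039  0.24 ] [ 0.008 -0.041  0.239] [ 0.008 -0.044  0.237] [ 0.008 -0.047  0.24 ] [ 0.008 -0.049  0.24 ] [ 0.006 -0.06   0.248] [ 0.006 -0.063  0.25 ] [ 0.005 -0.065  0.253] [ 0.005 -0.068  0.252] [ 0.006 -0.07   0.249] [ 0.005 -0.041  0.237] [ 0.006 -0.047  0.236] [ 0.005 -0.049  0.241] [ 0.006 -0.052  0.237] [ 0.005 -0.055  0.239] [ 0.005 -0.057  0.24 ] [ 0.003 -0.06   0.251] [ 0.003 -0.062  0.249] [ 0.003 -0.065  0.251] [ 0.003 -0.068  0.251] [ 0.003 -0.07   0.251] [ 0.002 -0.041  0.24 ] [ 0.002 -0.047  0.24 ] [ 0.003 -0.049  0.238] [ 0.003 -0.052  0.237] [ 0.002 -0.055  0.242] [ 0.003 -0.057  0.237] [ 0.   -0.06  0.25] [ 0.    -0.063  0.253] [-0.    -0.065  0.255] [ 0.001 -0.068  0.247] [ 0.001 -0.07   0.246] [ 0.    -0.044  0.238] [-0.    -0.047  0.239] [-0.    -0.049  0.239] [ 0.
[... 582 characters left out ...]
126, 141]]
[ 0.005 -0.07   0.251] [ 0.003 -0.078  0.243] [-0.    -0.075  0.247] [ 0.004 -0.068  0.249] [ 0.002 -0.071  0.246] [-0.001 -0.072  0.245] [-0.004 -0.075  0.243] [ 0.007 -0.067  0.244] [ 0.003 -0.062  0.25 ] [ 0.001 -0.068  0.245] [-0.003 -0.064  0.249] [ 0.006 -0.064  0.243] [ 0.003 -0.063  0.245] [ 0.    -0.064  0.244] [-0.003 -0.065  0.244] [ 0.006 -0.063  0.24 ] [ 0.003 -0.064  0.24 ] [-0.001 -0.058  0.246] [-0.003 -0.066  0.239] [ 0.002 -0.061  0.239] [-0.001 -0.06   0.241] [-0.004 -0.061  0.24 ] [ 0.001 -0.055  0.237] [ 0.    -0.05   0.237] [ 0.008 -0.045  0.237] [ 0.005 -0.045  0.237] [ 0.002 -0.046  0.237] [ 0.007 -0.041  0.237] [ 0.004 -0.042  0.236] [ 0.001 -0.041  0.238]
```

>>> drive_tool:
  deltas: "0.86 -0.72 0 0 0 0.063 0; 0.86 -0.72 2 0 0 0.063 0; 0.86 -0.72 4 0 0 0.063 0; 0.86 -0.72 5.2 0 0 0.063 0; 0.86 -0.72 5.2 0 0 0.063 0;0.86 -0.72 5.2 0 0 0.063 0"

```text
time: 2.78
position: [0.5098, 0.0292, 0.2562]
tcp_rot: [-0.001, 0.994, 0.106, -0.001]
wrist_force: [-0.3, -0.9, 1.4]
gripper_width: 0.004
```

```bash
cat >> h.py <<'E'
def zoom(n,t,a,b,c,e,f=4,pts=()):
    p,d=load(n,t);im=cv2.resize(p[a:b,c:e,::-1],None,fx=f,fy=f,interpolation=cv2.INTER_CUBIC)
    for P in pts:
        q=proj(n,P)[0];cv2.circle(im,(int((q[0]-c+.5)*f),int((q[1]-a+.5)*f)),3,(255,0,255),1)
    cv2.imwrite(f"pics/{n}{t}.png",im)
def st():
    s=arm.get_state();q=s["tcp_rot"];from scipy.spatial.transform import Rotation as R
    M=R.from_quat(np.r_[q[1:],q[0]]).as_matrix()
    print("t",round(s["time"],2),"pos",s["position"].round(4),"psi",np.degrees(np.arctan2(M[1,0],M[0,0])).round(2),"z",M[:,2].round(3),"F",s["wrist_force"].round(1),"w",s["gripper_width"].round(3))
    return s
E
python3 - <<'E'
from h import *
snap(2,("side",)); s=st()
zoom("side",2,130,220,230,320,6,[s["position"]])
E
```

```text
Traceback (most recent call last):
  File "h.py", line 36, in st
    print("t",round(s["time"],2),"pos",s["position"].round(4),"psi",np.degrees(np.arctan2(M[1,0],M[0,0])).round(2),"z",M[:,2].round(3),"F",s["wrist_force"].round(1),"w",s["gripper_width"].round(3))
                                                                                                                                                                         ^^^^^^^^^^^^^^^^^^^^^^^^
AttributeError: 'float' object has no attribute 'round'
```

```bash
sed -i 's/s\["gripper_width"\].round(3)/round(s["gripper_width"],3)/' h.py
python3 - <<'E'
from h import *
s=st()
zoom("side",2,130,220,230,320,6,[s["position"]])
E
```

```text
t 2.83 pos [0.51   0.0294 0.2566] psi 12.2 z [-0.002  0.001 -1.   ] F [-0.7  0.1  0.3] w 0.005
```

View pics/side2.png

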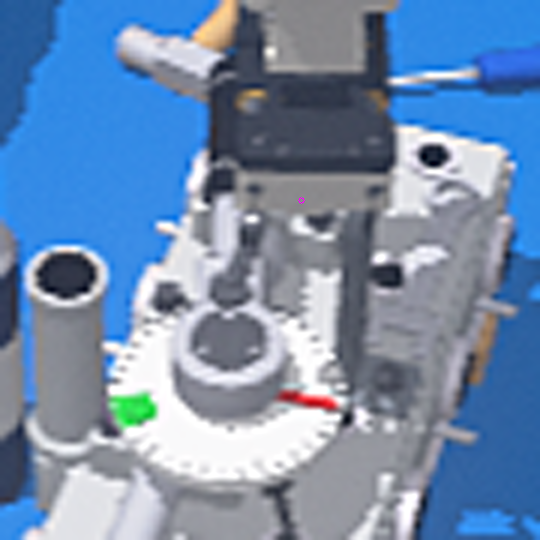

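>>> drive_tool:
  deltas: "0 0 0.7 0 0 0 0; 0 0 1.4 0 0 0 0; 0 0 1.4 0 0 0 0; 0 0 1.4 0 0 0 0"

```text
time: 3.17
position: [0.5098, 0.0294, 0.2424]
tcp_rot: [-0.001, 0.994, 0.106, -0.001]
wrist_force: [-0.2, 0.4, 0.2]
gripper_width: 0.01
```

>>> drive_tool:
  deltas: "0.4 0 0 0 0 0 0; 0.8 0 0 0 0 0 0; 1.1 0 0 0 0 0 0; 1.4 0 0 0 0 0 0; 1.6 0 0 0 0 0 0; 1.8 0 0 0 0 0 0; 2.0 0 0 0 0 0 0; 2.0 0 0 0 0 0 0"

```text
time: 3.83
position: [0.5297, 0.0337, 0.2423]
tcp_rot: [-0.001, 0.994, 0.106, -0.001]
wrist_force: [-0.5, 0.2, 0.8]
gripper_width: 0.006
```

>>> drive_tool:
  deltas: "0.2 0 0 0 0 0 0; 0.4 0 0 0 0 0 0; 0.5 0 0 0 0 0 0; 0.5 0 0 0 0 0 0"

```text
time: 4.17
position: [0.5347, 0.0348, 0.2423]
tcp_rot: [-0.001, 0.994, 0.106, -0.001]
wrist_force: [-1.5, -1.1, 0.5]
gripper_width: 0.009
```

Run:
```python
from h import *
snap(3); s=st()
zoom("side",3,130,220,230,320,6,[s["position"]])
zoom("top",3,160,250,200,320,6,[s["position"]])
```

```text
t 4.27 pos [0.5347 0.0349 0.2423] psi 12.21 z [-0.002  0.002 -1.   ] F [-0.2 -1.6 -0.3] w 0.007
```

View pics/side3.png

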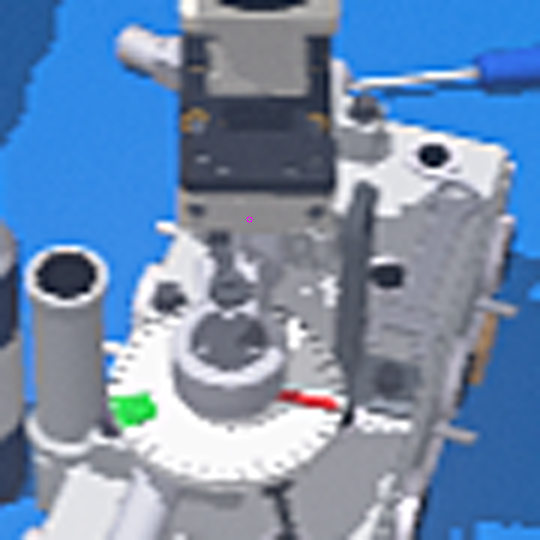

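View pics/top3.png

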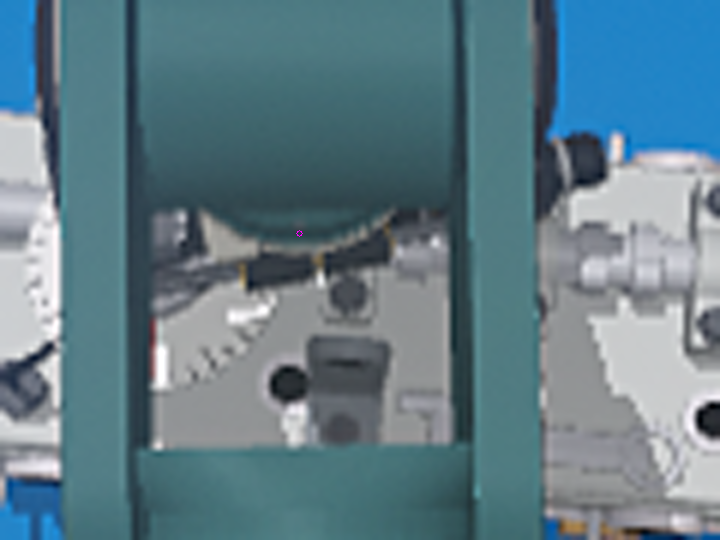

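>>> drive_tool:
  deltas: "0.1 0 0 0 0 0 0; 0.2 0 0 0 0 0 0; 0.2 0 0 0 0 0 0; 0.2 0 0 0 0 0 0"

```text
time: 4.6
position: [0.5367, 0.0353, 0.2422]
tcp_rot: [-0.001, 0.994, 0.106, -0.001]
wrist_force: [-2.0, -0.8, -0.4]
gripper_width: 0.005
```

>>> drive_tool:
  deltas: "0.1 0 0 0 0 0 0; 0.2 0 0 0 0 0 0; 0.2 0 0 0 0 0 0; 0.2 0 0 0 0 0 0"

```text
time: 4.93
position: [0.5386, 0.0358, 0.2422]
tcp_rot: [-0.001, 0.994, 0.106, -0.001]
wrist_force: [-1.6, 0.0, -0.5]
gripper_width: 0.004
```

>>> drive_tool:
  deltas: "0.1 0 0 0 0 0 0; 0.2 0 0 0 0 0 0; 0.2 0 0 0 0 0 0; 0.2 0 0 0 0 0 0"

```text
time: 5.27
position: [0.5406, 0.0363, 0.2421]
tcp_rot: [-0.001, 0.994, 0.106, -0.001]
wrist_force: [-4.1, -1.0, -0.2]
gripper_width: 0.006
```

Run:
```python
from h import *
snap(4); s=st()
zoom("side",4,130,220,230,320,6,[s["position"]])
```

```text
t 5.37 pos [0.5406 0.0363 0.2422] psi 12.22 z [-0.002  0.002 -1.   ] F [-3.6  0.3  0.7] w 0.004
```

View pics/side4.png

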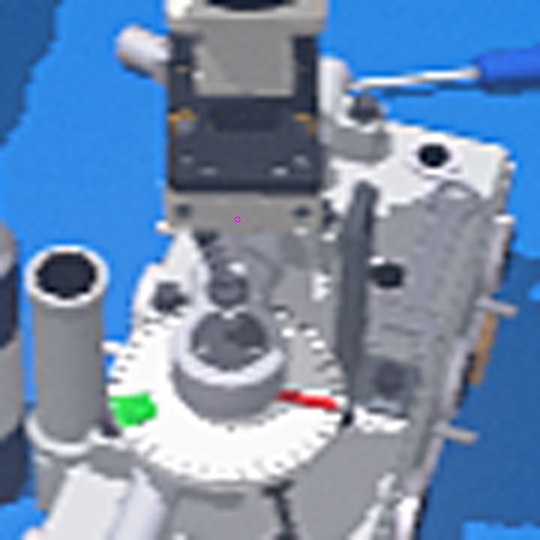

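>>> drive_tool:
  deltas: "0.1 0 0 0 0 0 0; 0.2 0 0 0 0 0 0; 0.3 0 0 0 0 0 0; 0.4 0 0 0 0 0 0; 0.4 0 0 0 0 0 0"

```text
time: 5.78
position: [0.5446, 0.0374, 0.2421]
tcp_rot: [-0.001, 0.994, 0.107, -0.001]
wrist_force: [-4.4, 1.2, 1.8]
gripper_width: 0.003
```

>>> drive_tool:
  deltas: "-0.5 0 0 0 0 0 0; -1 0 0 0 0 0 0; -1 0 -2 0 0 0 0; -1 0 -5 0 0 0 4; -1 0 -9 0 0 0 4.5; -4 4 -10 0 0 0 4.5; -7 8 -10 0 0 0 4.5; -10 12 -10 0 0 0 4.5"

```text
time: 6.45
position: [0.4825, -0.0787, 0.343]
tcp_rot: [-0.001, 0.994, 0.107, -0.0]
wrist_force: [1.0, -0.8, -1.1]
gripper_width: 0.312
```

Run:
```python
from h import *
snap(5); s=st()
zoom("side",5,130,220,230,320,6,[])
zoom("top",5,160,250,200,320,6,[])
```

```text
t 6.55 pos [ 0.4814 -0.0817  0.3427] psi 11.97 z [-0.001  0.001 -1.   ] F [0.2 0.4 0.2] w 0.402
```

View pics/side5.png

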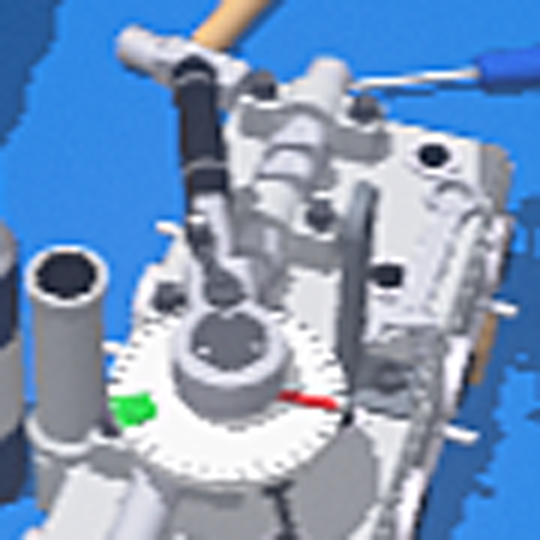

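View pics/top5.png

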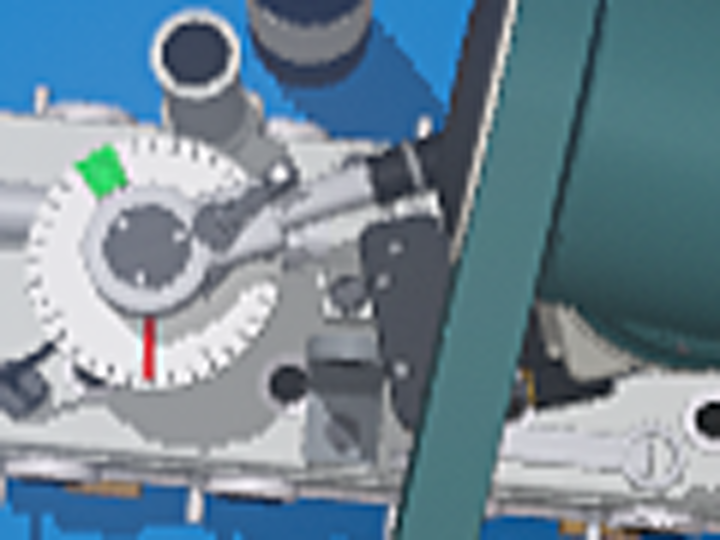

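```bash
cat >> h.py <<'E'
B0=np.array([.5278,.1045])
BB={"top":np.array([.5280,.1010]),"side":np.array([.5278,.1078])}  # bolt as seen by each camera
def handle(n,t,a0):
    p,d=load(n,t);P=cloud(n,d)-np.r_[BB[n],0]
    c,s=np.cos(np.radians(a0)),np.sin(np.radians(a0))
    L=P[...,0]*c+P[...,1]*s;T=-P[...,0]*s+P[...,1]*c
    m=(L>.1)&(L<.2)&(abs(T)<.03)&(P[...,2]>.217)&(P[...,2]<.24)&(p.astype(int).sum(-1)<200)
    Q=P[m][:,:2];u,s,v=np.linalg.svd(Q-Q.mean(0));v0=v[0]*np.sign(v[0]@Q.mean(0))
    print(n,"handle",m.sum(),"mean",np.degrees(np.arctan2(*Q.mean(0)[::-1])).round(1),"axis",np.degrees(np.arctan2(v0[1],v0[0])).round(1))
def needle(n,t):
    p,d=load(n,t)
    c0=proj(n,np.r_[BB[n],.2])[0]
    out={}
    for c,z in(("g",.196),("r",.2005)):
        m=colmask(p,c);v,u=np.nonzero(m)
        W=np.array([atz(n,a,b,z)[:2] for a,b in zip(u,v)])-BB[n]
        r=np.hypot(*W.T);k=(r<.062)&(r>.025)
        W=W[k]
        if len(W): out[c]=(np.degrees(np.arctan2(*W.mean(0)[::-1])).round(1),np.hypot(*W.mean(0)).round(4),len(W))
    print(n,out,"to go",(out['r'][0]-out['g'][0])%360 if len(out)==2 else None)
E
python3 - <<'E'
from h import *
for n in("top","side"): handle(n,5,-72);needle(n,5)
for n in("top","side"): handle(n,0,-78);needle(n,0)
E
```

```text
top handle 49 mean -71.3 axis -50.1
top {'g': (np.float64(28.8), np.float64(0.0506), 44), 'r': (np.float64(178.4), np.float64(0.0399), 17)} to go 149.6
side handle 104 mean -71.6 axis -72.1
side {'g': (np.float64(27.9), np.float64(0.0488), 30), 'r': (np.float64(179.2), np.float64(0.0391), 16)} to go 151.29999999999998
top handle 186 mean -77.9 axis -78.2
top {'g': (np.float64(28.8), np.float64(0.0506), 44), 'r': (np.float64(178.4), np.float64(0.0399), 17)} to go 149.6
side handle 79 mean -77.6 axis -75.7
side {'g': (np.float64(27.9), np.float64(0.0488), 30), 'r': (np.float64(179.2), np.float64(0.0391), 16)} to go 151.29999999999998
```

>>> drive_tool:
  deltas: "2 -0.5 0 0 0 -0.12 4.5; 4 -1 0 0 0 -0.24 4.5; 6 -1.5 0 0 0 -0.36 4.5; 8 -2 0 0 0 -0.48 4.5; 10.1 -2.35 0 0 0 -0.6 4.5; 10.1 -2.35 0 0 0 -0.72 4.5; 10.1 -2.35 0 0 0 -0.84 4.5; 10.1 -2.35 0 0 0 -0.96 4.5; 10.1 -2.35 0 0 0 -1.08 4.5; 10.1 -2.35 0 0 0 -1.2 4.5"

```text
time: 7.38
position: [0.5754, -0.0373, 0.3427]
tcp_rot: [-0.0, 0.76, 0.65, 0.0]
wrist_force: [0.1, 0.3, -0.7]
gripper_width: 0.485
```

>>> drive_tool:
  deltas: "0 0 0 0 0 -0.12 4.5; 0 0 0 0 0 -0.24 4.5; 0 0 0 0 0 -0.36 4.5; 0 0 0 0 0 -0.48 4.5; 0 0 0 0 0 -0.48 4.5;0 0 0 0 0 -0.48 4.5"

```text
time: 7.88
position: [0.5754, -0.037, 0.3428]
tcp_rot: [-0.0, 0.585, 0.811, 0.0]
wrist_force: [0.3, -0.1, -0.5]
gripper_width: 0.488
```

Run:
```python
from h import *
s=st(); print(s["joints"].round(3))
```

```text
t 7.88 pos [ 0.5754 -0.037   0.3428] psi 108.37 z [ 0.     0.001 -1.   ] F [ 0.3 -0.1 -0.5] w 0.488
[-1.090e-01 -1.040e-01  1.464e+00  1.000e-03  1.782e+00 -4.290e-01]
```

Descend and grip lightly.

>>> drive_tool:
  deltas: "0 0 4 0 0 0 4.5; 0 0 8 0 0 0 4.5; 0 0 10 0 0 0 4.5; 0 0 12 0 0 0 4.5; 0 0 13.5 0 0 0 4.5; 0 0 14.2 0 0 0 4.5; 0 0 14.2 0 0 0 4.5"

```text
time: 8.47
position: [0.5751, -0.0368, 0.1995]
tcp_rot: [-0.001, 0.586, 0.81, -0.0]
wrist_force: [0.1, -0.6, 1.0]
gripper_width: 0.482
```

>>> drive_tool:
  deltas: "0 0 0 0 0 0 3.5; 0 0 0 0 0 0 2.8; 0 0 0 0 0 0 2.3; 0 0 0 0 0 0 2.3; 0 0 0 0 0 0 2.3; 0 0 0 0 0 0 2.3"
  squeeze: 10

```text
time: 8.97
position: [0.5754, -0.0369, 0.2005]
tcp_rot: [-0.0, 0.586, 0.81, 0.0]
wrist_force: [0.3, -0.5, 6.3]
gripper_width: 0.275
```

```bash
cat > swing.py <<'E'
import sys
from h import *
# rows from present angle to target handle angle, step deg
def rows(th1,n,claw=2.3,hold=1,r=.150,th0=None,zc=0.2,step=None,B=B0):
    s=st();p=s["position"];q=s["tcp_rot"];psi=2*np.arctan2(q[2],q[1])
    th0=np.degrees(np.arctan2(p[1]-B[1],p[0]-B[0])) if th0 is None else th0
    rr=np.hypot(*(p[:2]-B));print("arm theta",round(th0,2),"psi-180",np.degrees(psi)-180,"r",rr.round(4))
    X=np.array([np.cos(psi),np.sin(psi)]);Y=np.array([np.sin(psi),-np.cos(psi)])
    o=[]
    for k in list(range(1,n+1))+[n]*hold:
        t=np.radians(th0+(th1-th0)*k/n)
        w=B+r*np.array([np.cos(t),np.sin(t)])-p[:2]
        dpsi=(t+np.pi-psi+np.pi)%(2*np.pi)-np.pi
        o.append("%.1f %.1f %.1f 0 0 %.2f %g"%(w@X*100,w@Y*100,(p[2]-zc)*100,-dpsi,claw))
    print("; ".join(o))
if __name__=="__main__": rows(float(sys.argv[1]),int(sys.argv[2]),hold=int(sys.argv[3]))
E
python3 swing.py -100 7 1
```

```text
t 8.97 pos [ 0.5754 -0.0369  0.2005] psi 108.26 z [ 0.     0.001 -1.   ] F [ 0.3 -0.5  6.3] w 0.275
arm theta -71.39 psi-180 -71.74238506777392 r 0.1492
-0.1 -1.1 0.1 0 0 0.07 2.3; 0.1 -2.1 0.1 0 0 0.14 2.3; 0.2 -3.2 0.1 0 0 0.21 2.3; 0.5 -4.2 0.1 0 0 0.28 2.3; 0.8 -5.2 0.1 0 0 0.35 2.3; 1.2 -6.2 0.1 0 0 0.42 2.3; 1.7 -7.2 0.1 0 0 0.49 2.3; 1.7 -7.2 0.1 0 0 0.49 2.3
```

>>> drive_tool:
  deltas: "0 -1.1 0.1 0 0 0.07 2.3; 0.1 -2.1 0.1 0 0 0.14 2.3; 0.2 -3.2 0.1 0 0 0.21 2.3; 0.5 -4.2 0.1 0 0 0.28 2.3; 0.8 -5.2 0.1 0 0 0.35 2.3; 1.2 -6.2 0.1 0 0 0.42 2.3; 1.5 -6.8 0.1 0 0 0.46 2.3; 1.5 -6.8 0.1 0 0 0.46 2.3"

```text
time: 9.63
position: [0.506, -0.0426, 0.2004]
tcp_rot: [-0.0, 0.756, 0.655, 0.002]
wrist_force: [4.0, 11.2, 1.8]
gripper_width: 0.275
```

```bash
python3 - <<'E'
from h import *
snap(6)
for n in("side","top"):
  try: needle(n,6)
  except Exception as e: print(e)
zoom("side",6,130,220,230,320,6,[])
zoom("top",6,160,250,200,320,6,[])
E
python3 swing.py -54 8 1
```

```text
side {'g': (np.float64(27.9), np.float64(0.0488), 30), 'r': (np.float64(163.4), np.float64(0.0402), 15)} to go 135.5
top {'g': (np.float64(28.8), np.float64(0.0506), 44), 'r': (np.float64(162.0), np.float64(0.0393), 17)} to go 133.2
t 9.73 pos [ 0.5066 -0.0427  0.2004] psi 81.93 z [ 0.003  0.003 -1.   ] F [ 3.6 10.9  2.3] w 0.275
arm theta -98.21 psi-180 -98.06579247470472 r 0.1487
-0.1 1.4 0.0 0 0 -0.09 2.3; 0.1 2.9 0.0 0 0 -0.19 2.3; 0.5 4.3 0.0 0 0 -0.29 2.3; 1.0 5.6 0.0 0 0 -0.38 2.3; 1.6 7.0 0.0 0 0 -0.48 2.3; 2.3 8.2 0.0 0 0 -0.58 2.3; 3.1 9.4 0.0 0 0 -0.67 2.3; 4.1 10.5 0.0 0 0 -0.77 2.3; 4.1 10.5 0.0 0 0 -0.77 2.3
```

View pics/side6.png

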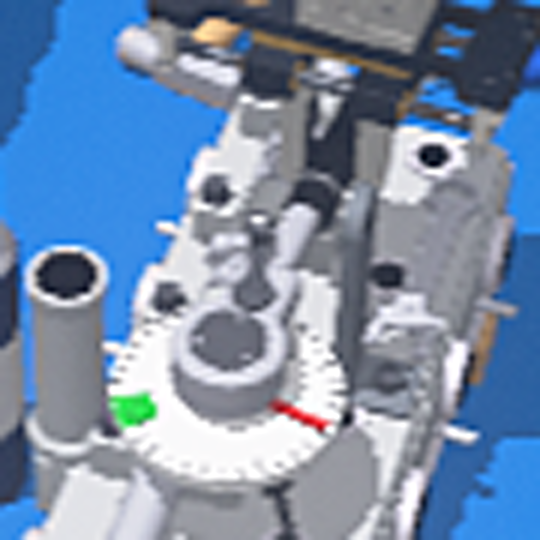

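View pics/top6.png

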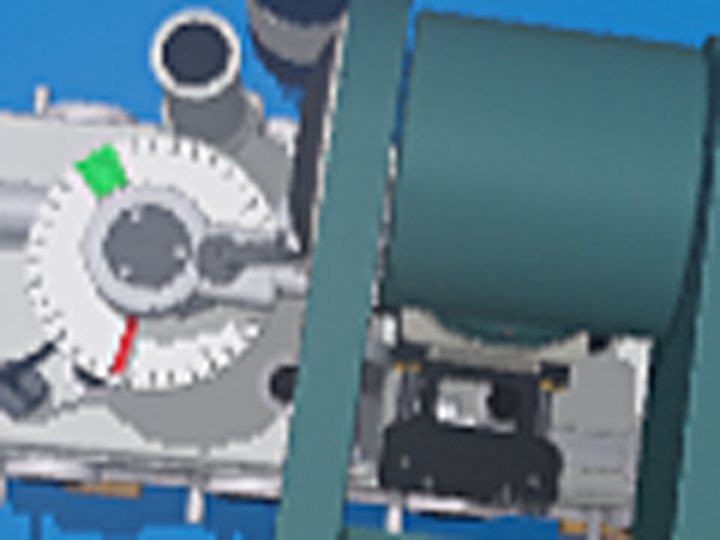

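>>> drive_tool:
  deltas: "0 1.4 0 0 0 -0.09 2.3; 0.1 2.9 0 0 0 -0.19 2.3; 0.5 4.3 0 0 0 -0.29 2.3; 1.0 5.6 0 0 0 -0.38 2.3; 1.6 7.0 0 0 0 -0.48 2.3; 2.3 8.2 0 0 0 -0.58 2.3; 3.1 9.4 0 0 0 -0.67 2.3; 4.1 10.5 0 0 0 -0.77 2.3; 4.1 10.5 0 0 0 -0.77 2.3"
  squeeze: 6

```text
time: 10.48
position: [0.6179, -0.0163, 0.2005]
tcp_rot: [0.001, 0.451, 0.893, 0.002]
wrist_force: [4.6, -5.1, -0.5]
gripper_width: 0.272
```

```bash
python3 swing.py -99 8 1
python3 - <<'E'
from h import *
snap(7)
for n in("side","top"):
  try: needle(n,7)
  except Exception as e: print(e)
zoom("side",7,110,220,190,320,5,[])
E
```

```text
t 10.48 pos [ 0.6179 -0.0163  0.2005] psi 126.42 z [ 0.003  0.003 -1.   ] F [ 4.6 -5.1 -0.5] w 0.272
arm theta -53.28 psi-180 -53.58182146095123 r 0.1507
0.1 -1.5 0.0 0 0 0.09 2.3; 0.4 -3.0 0.0 0 0 0.19 2.3; 0.7 -4.4 0.0 0 0 0.29 2.3; 1.2 -5.8 0.0 0 0 0.39 2.3; 1.9 -7.2 0.0 0 0 0.49 2.3; 2.6 -8.5 0.0 0 0 0.59 2.3; 3.5 -9.7 0.0 0 0 0.69 2.3; 4.5 -10.8 0.0 0 0 0.79 2.3; 4.5 -10.8 0.0 0 0 0.79 2.3
side {'g': (np.float64(27.9), np.float64(0.0488), 30), 'r': (np.float64(163.4), np.float64(0.0402), 15)} to go 135.5
top {'g': (np.float64(28.8), np.float64(0.0506), 44), 'r': (np.float64(162.0), np.float64(0.0393), 17)} to go 133.2
```

View pics/side7.png

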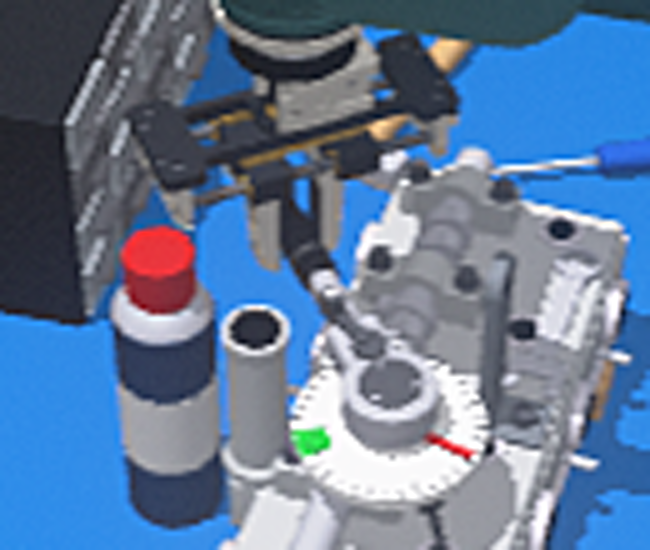

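>>> drive_tool:
  deltas: "0.1 -1.5 0 0 0 0.09 2.3; 0.4 -3.0 0 0 0 0.19 2.3; 0.7 -4.4 0 0 0 0.29 2.3; 1.2 -5.8 0 0 0 0.39 2.3; 1.9 -7.2 0 0 0 0.49 2.3; 2.6 -8.5 0 0 0 0.59 2.3; 3.5 -9.7 0 0 0 0.69 2.3; 4.5 -10.8 0 0 0 0.79 2.3; 4.5 -10.8 0 0 0 0.79 2.3"

```text
time: 11.33
position: [0.5019, -0.0434, 0.2005]
tcp_rot: [0.0, 0.764, 0.645, 0.003]
wrist_force: [2.8, 5.3, -2.4]
gripper_width: 0.277
```

```bash
python3 swing.py -53.5 8 1
python3 - <<'E'
from h import *
snap(8)
for n in("side","top"):
  try: needle(n,8)
  except Exception as e: print(e)
E
```

```text
t 11.33 pos [ 0.5019 -0.0434  0.2005] psi 80.33 z [ 0.005  0.003 -1.   ] F [ 2.8  5.3 -2.4] w 0.277
arm theta -99.94 psi-180 -99.66745795550763 r 0.1502
0.1 1.5 0.1 0 0 -0.10 2.3; 0.3 3.0 0.1 0 0 -0.20 2.3; 0.7 4.5 0.1 0 0 -0.30 2.3; 1.2 5.9 0.1 0 0 -0.40 2.3; 1.9 7.3 0.1 0 0 -0.50 2.3; 2.7 8.6 0.1 0 0 -0.60 2.3; 3.6 9.8 0.1 0 0 -0.70 2.3; 4.6 10.9 0.1 0 0 -0.81 2.3; 4.6 10.9 0.1 0 0 -0.81 2.3
side {'g': (np.float64(27.9), np.float64(0.0488), 30), 'r': (np.float64(130.7), np.float64(0.0398), 14)} to go 102.79999999999998
top {'g': (np.float64(28.7), np.float64(0.0504), 43), 'r': (np.float64(128.7), np.float64(0.0407), 18)} to go 99.99999999999999
```

>>> drive_tool:
  deltas: "0.1 1.5 0.1 0 0 -0.1 2.3; 0.3 3.0 0.1 0 0 -0.2 2.3; 0.7 4.5 0.1 0 0 -0.3 2.3; 1.2 5.9 0.1 0 0 -0.4 2.3; 1.9 7.3 0.1 0 0 -0.5 2.3; 2.7 8.6 0.1 0 0 -0.6 2.3; 3.6 9.8 0.1 0 0 -0.7 2.3; 4.6 10.9 0.1 0 0 -0.8 2.3; 4.6 10.9 0.1 0 0 -0.8 2.3"

```text
time: 12.18
position: [0.6198, -0.0156, 0.2002]
tcp_rot: [0.002, 0.447, 0.894, 0.002]
wrist_force: [6.9, -5.1, 0.8]
gripper_width: 0.271
```

>>> drive_tool:
  deltas: "0.1 -1.5 0 0 0 0.09 2.3; 0.4 -3.0 0 0 0 0.19 2.3; 0.7 -4.4 0 0 0 0.29 2.3; 1.2 -5.8 0 0 0 0.39 2.3; 1.9 -7.2 0 0 0 0.49 2.3; 2.6 -8.5 0 0 0 0.59 2.3; 3.5 -9.7 0 0 0 0.69 2.3; 4.5 -10.8 0 0 0 0.79 2.3; 4.5 -10.8 0 0 0 0.79 2.3"

```text
time: 12.93
position: [0.5051, -0.0438, 0.2001]
tcp_rot: [0.001, 0.76, 0.65, 0.004]
wrist_force: [2.8, 4.0, -1.5]
gripper_width: 0.278
```

```bash
python3 swing.py -53.5 8 1
python3 - <<'E'
from h import *
snap(9)
for n in("side","top"):
  try: needle(n,9)
  except Exception as e: print(e)
E
```

```text
t 12.93 pos [ 0.5051 -0.0438  0.2001] psi 81.16 z [ 0.008  0.003 -1.   ] F [ 2.8  4.  -1.5] w 0.278
arm theta -98.69 psi-180 -98.84210387635264 r 0.15
0.1 1.5 0.0 0 0 -0.10 2.3; 0.3 2.9 0.0 0 0 -0.20 2.3; 0.7 4.4 0.0 0 0 -0.30 2.3; 1.2 5.8 0.0 0 0 -0.40 2.3; 1.8 7.1 0.0 0 0 -0.50 2.3; 2.6 8.4 0.0 0 0 -0.59 2.3; 3.5 9.5 0.0 0 0 -0.69 2.3; 4.5 10.6 0.0 0 0 -0.79 2.3; 4.5 10.6 0.0 0 0 -0.79 2.3
side {'g': (np.float64(27.9), np.float64(0.0488), 30), 'r': (np.float64(102.1), np.float64(0.0394), 9)} to go 74.19999999999999
top {'g': (np.float64(28.8), np.float64(0.0506), 44), 'r': (np.float64(99.4), np.float64(0.0423), 16)} to go 70.60000000000001
```

>>> drive_tool:
  deltas: "0.1 1.5 0 0 0 -0.1 2.3; 0.3 2.9 0 0 0 -0.2 2.3; 0.7 4.4 0 0 0 -0.3 2.3; 1.2 5.8 0 0 0 -0.4 2.3; 1.8 7.1 0 0 0 -0.5 2.3; 2.6 8.4 0 0 0 -0.59 2.3; 3.5 9.5 0 0 0 -0.69 2.3; 4.5 10.6 0 0 0 -0.79 2.3; 4.5 10.6 0 0 0 -0.79 2.3"

```text
time: 13.78
position: [0.6193, -0.015, 0.2005]
tcp_rot: [0.003, 0.445, 0.895, 0.003]
wrist_force: [6.7, -4.9, -3.4]
gripper_width: 0.274
```

```bash
python3 swing.py -99 8 1
```

```text
t 13.78 pos [ 0.6193 -0.015   0.2005] psi 127.13 z [ 0.009  0.002 -1.   ] F [ 6.7 -4.9 -3.4] w 0.274
arm theta -52.54 psi-180 -52.86962250839643 r 0.1505
0.1 -1.5 0.0 0 0 0.10 2.3; 0.3 -3.0 0.0 0 0 0.20 2.3; 0.7 -4.5 0.0 0 0 0.30 2.3; 1.2 -5.9 0.0 0 0 0.40 2.3; 1.9 -7.3 0.0 0 0 0.50 2.3; 2.7 -8.6 0.0 0 0 0.60 2.3; 3.6 -9.8 0.0 0 0 0.70 2.3; 4.7 -10.9 0.0 0 0 0.81 2.3; 4.7 -10.9 0.0 0 0 0.81 2.3
```

>>> drive_tool:
  deltas: "0.1 -1.5 0 0 0 0.1 2.3; 0.3 -3 0 0 0 0.2 2.3; 0.7 -4.5 0 0 0 0.3 2.3; 1.2 -5.9 0 0 0 0.4 2.3; 1.9 -7.3 0 0 0 0.5 2.3; 2.7 -8.6 0 0 0 0.6 2.3; 3.6 -9.8 0 0 0 0.7 2.3; 4.6 -10.8 0 0 0 0.8 2.3; 4.6 -10.8 0 0 0 0.8 2.3"

```text
time: 14.53
position: [0.5044, -0.043, 0.2002]
tcp_rot: [0.002, 0.761, 0.649, 0.005]
wrist_force: [2.3, 3.1, 0.2]
gripper_width: 0.274
```

```bash
python3 swing.py -53.5 8 1
python3 - <<'E'
from h import *
snap(10)
for n in("side","top"):
  try: needle(n,10)
  except Exception as e: print(e)
zoom("side",10,130,220,230,320,6,[])
zoom("top",10,160,250,200,320,6,[])
E
```

```text
t 14.53 pos [ 0.5044 -0.043   0.2002] psi 80.9 z [ 0.011  0.003 -1.   ] F [2.3 3.1 0.2] w 0.274
arm theta -99.0 psi-180 -99.09795638416583 r 0.1494
0.0 1.5 0.0 0 0 -0.10 2.3; 0.2 3.0 0.0 0 0 -0.20 2.3; 0.6 4.4 0.0 0 0 -0.30 2.3; 1.1 5.8 0.0 0 0 -0.40 2.3; 1.8 7.1 0.0 0 0 -0.50 2.3; 2.5 8.4 0.0 0 0 -0.60 2.3; 3.4 9.6 0.0 0 0 -0.70 2.3; 4.4 10.7 0.0 0 0 -0.80 2.3; 4.4 10.7 0.0 0 0 -0.80 2.3
side {'g': (np.float64(27.9), np.float64(0.0488), 30), 'r': (np.float64(71.0), np.float64(0.0401), 14)} to go 43.1
top {'g': (np.float64(28.8), np.float64(0.0506), 44), 'r': (np.float64(70.0), np.float64(0.0448), 11)} to go 41.2
```

View pics/top10.png

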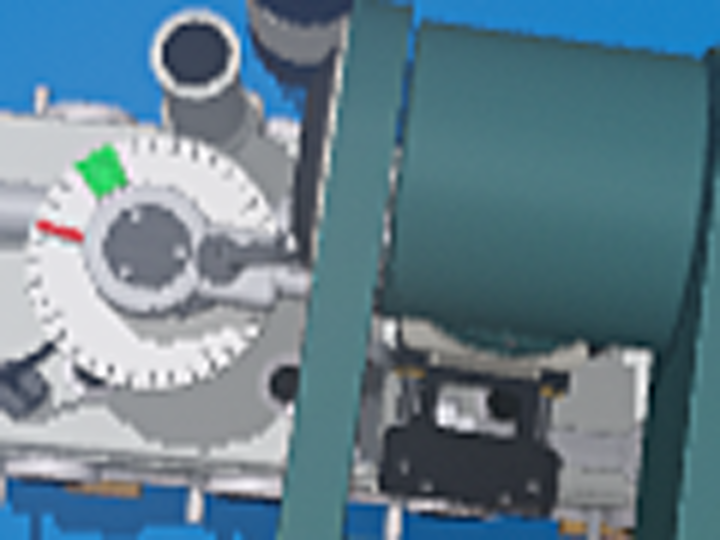

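>>> drive_tool:
  deltas: "0 1.5 0 0 0 -0.1 2.3; 0.2 3 0 0 0 -0.2 2.3; 0.6 4.4 0 0 0 -0.3 2.3; 1.1 5.8 0 0 0 -0.4 2.3; 1.8 7.1 0 0 0 -0.5 2.3; 2.5 8.4 0 0 0 -0.6 2.3; 3.4 9.6 0 0 0 -0.7 2.3; 4.4 10.7 0 0 0 -0.8 2.3; 4.4 10.7 0 0 0 -0.8 2.3"

```text
time: 15.38
position: [0.6199, -0.0155, 0.2003]
tcp_rot: [0.004, 0.441, 0.897, 0.003]
wrist_force: [4.5, -3.4, -2.3]
gripper_width: 0.274
```

>>> drive_tool:
  deltas: "0.1 -1.5 0 0 0 0.1 2.3; 0.3 -3 0 0 0 0.2 2.3; 0.7 -4.5 0 0 0 0.3 2.3; 1.2 -5.9 0 0 0 0.4 2.3; 1.9 -7.3 0 0 0 0.5 2.3; 2.7 -8.6 0 0 0 0.6 2.3; 3.1 -9.2 0 0 0 0.65 2.3; 3.1 -9.2 0 0 0 0.65 2.3"

```text
time: 16.05
position: [0.5273, -0.0467, 0.1996]
tcp_rot: [0.002, 0.706, 0.708, 0.005]
wrist_force: [2.0, 7.4, 0.1]
gripper_width: 0.278
```

```bash
python3 swing.py -99 3 1
python3 - <<'E'
from h import *
snap(11)
for n in("side","top"):
  try: needle(n,11)
  except Exception as e: print(e)
zoom("side",11,130,220,230,320,6,[])
zoom("top",11,160,250,200,320,6,[])
E
```

```text
t 16.05 pos [ 0.5273 -0.0467  0.1996] psi 90.13 z [ 0.01   0.003 -1.   ] F [2.  7.4 0.1] w 0.278
arm theta -90.19 psi-180 -89.871555730664 r 0.1512
0.1 -0.8 -0.0 0 0 0.06 2.3; 0.2 -1.5 -0.0 0 0 0.11 2.3; 0.3 -2.3 -0.0 0 0 0.16 2.3; 0.3 -2.3 -0.0 0 0 0.16 2.3
side {'g': (np.float64(27.9), np.float64(0.0488), 30), 'r': (np.float64(49.3), np.float64(0.0406), 19)} to go 21.4
top {'g': (np.float64(28.8), np.float64(0.0506), 44), 'r': (np.float64(49.5), np.float64(0.0455), 10)} to go 20.7
```

View pics/top11.png

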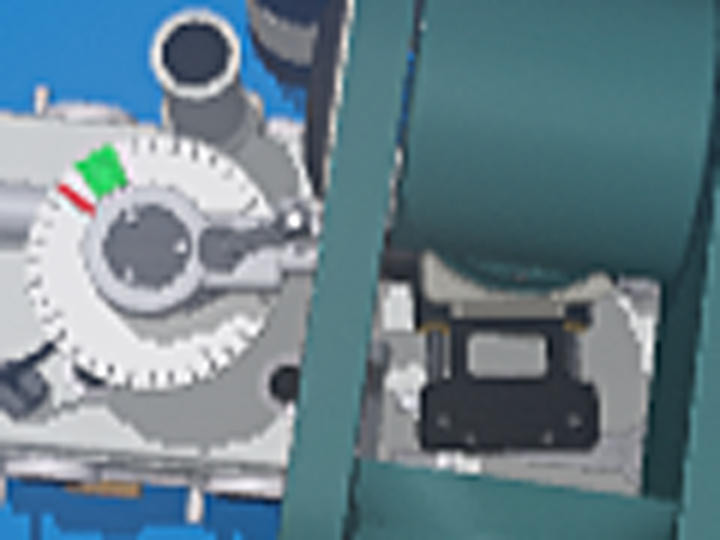

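>>> drive_tool:
  deltas: "0.1 -0.8 0 0 0 0.06 2.3; 0.2 -1.5 0 0 0 0.11 2.3; 0.3 -2.1 0 0 0 0.14 2.3; 0.3 -2.1 0 0 0 0.14 2.3"

```text
time: 16.48
position: [0.5066, -0.0444, 0.1996]
tcp_rot: [0.003, 0.754, 0.657, 0.005]
wrist_force: [2.7, -3.7, 1.2]
gripper_width: 0.278
```

```bash
python3 swing.py -60 7 1
python3 - <<'E'
from h import *
snap(12)
for n in("side","top"):
  try: needle(n,12)
  except Exception as e: print(e)
E
```

```text
t 16.48 pos [ 0.5066 -0.0444  0.1996] psi 82.11 z [ 0.011  0.002 -1.   ] F [ 2.7 -3.7  1.2] w 0.278
arm theta -98.09 psi-180 -97.88939432712439 r 0.1504
0.1 1.4 -0.0 0 0 -0.09 2.3; 0.3 2.8 -0.0 0 0 -0.19 2.3; 0.6 4.2 -0.0 0 0 -0.28 2.3; 1.1 5.6 -0.0 0 0 -0.38 2.3; 1.7 6.9 -0.0 0 0 -0.47 2.3; 2.4 8.1 -0.0 0 0 -0.57 2.3; 3.2 9.3 -0.0 0 0 -0.66 2.3; 3.2 9.3 -0.0 0 0 -0.66 2.3
side {'g': (np.float64(26.1), np.float64(0.0496), 24), 'r': (np.float64(41.9), np.float64(0.0395), 15)} to go 15.799999999999997
top {'g': (np.float64(28.4), np.float64(0.051), 42), 'r': (np.float64(42.0), np.float64(0.0465), 11)} to go 13.600000000000001
```

>>> drive_tool:
  deltas: "0.1 1.4 0 0 0 -0.09 2.3; 0.3 2.8 0 0 0 -0.19 2.3; 0.6 4.2 0 0 0 -0.28 2.3; 1.1 5.6 0 0 0 -0.38 2.3; 1.7 6.9 0 0 0 -0.47 2.3; 2.4 8.1 0 0 0 -0.57 2.3; 3.2 9.3 0 0 0 -0.66 2.3; 3.2 9.3 0 0 0 -0.66 2.3"

```text
time: 17.25
position: [0.6052, -0.0252, 0.1997]
tcp_rot: [0.004, 0.496, 0.868, 0.003]
wrist_force: [6.0, -6.3, -1.2]
gripper_width: 0.275
```

```bash
python3 swing.py -77 4 1
python3 - <<'E'
from h import *
snap(13)
for n in("side","top"):
  try: needle(n,13)
  except Exception as e: print(e)
E
```

```text
t 17.25 pos [ 0.6052 -0.0252  0.1997] psi 120.47 z [ 0.01   0.001 -1.   ] F [ 6.  -6.3 -1.2] w 0.275
arm theta -59.17 psi-180 -59.528228088972 r 0.1511
0.1 -1.2 -0.0 0 0 0.07 2.3; 0.3 -2.3 -0.0 0 0 0.15 2.3; 0.5 -3.5 -0.0 0 0 0.23 2.3; 0.8 -4.6 -0.0 0 0 0.30 2.3; 0.8 -4.6 -0.0 0 0 0.30 2.3
side {'g': (np.float64(26.1), np.float64(0.0496), 24), 'r': (np.float64(41.9), np.float64(0.0395), 15)} to go 15.799999999999997
top {'g': (np.float64(28.4), np.float64(0.051), 42), 'r': (np.float64(42.0), np.float64(0.0465), 11)} to go 13.600000000000001
```

>>> drive_tool:
  deltas: "0.1 -1.2 0 0 0 0.07 2.3; 0.3 -2.3 0 0 0 0.15 2.3; 0.4 -3.0 0 0 0 0.2 2.3; 0.6 -3.8 0 0 0 0.25 2.3; 0.6 -3.8 0 0 0 0.25 2.3"

```text
time: 17.77
position: [0.5682, -0.0403, 0.1993]
tcp_rot: [0.004, 0.604, 0.797, 0.003]
wrist_force: [3.3, -3.1, -0.4]
gripper_width: 0.275
```

```bash
python3 swing.py -85 3 1
python3 - <<'E'
from h import *
snap(14)
for n in("side","top"):
  try: needle(n,14)
  except Exception as e: print(e)
E
```

```text
t 17.77 pos [ 0.5682 -0.0403  0.1993] psi 105.62 z [ 0.01   0.001 -1.   ] F [ 3.3 -3.1 -0.4] w 0.275
arm theta -74.43 psi-180 -74.38214330044036 r 0.1503
0.1 -0.9 -0.1 0 0 0.06 2.3; 0.1 -1.8 -0.1 0 0 0.12 2.3; 0.3 -2.8 -0.1 0 0 0.19 2.3; 0.3 -2.8 -0.1 0 0 0.19 2.3
side {'g': (np.float64(25.5), np.float64(0.0502), 17), 'r': (np.float64(35.7), np.float64(0.0403), 15)} to go 10.200000000000003
top {'g': (np.float64(25.7), np.float64(0.0509), 30), 'r': (np.float64(36.5), np.float64(0.0464), 10)} to go 10.8
```

>>> drive_tool:
  deltas: "0.1 -0.7 0 0 0 0.05 2.3; 0.1 -1.4 0 0 0 0.09 2.3; 0.2 -1.9 0 0 0 0.13 2.3; 0.2 -1.9 0 0 0 0.13 2.3; 0.2 -1.9 0 0 0 0.13 2.3"

```text
time: 18.28
position: [0.5501, -0.0438, 0.1993]
tcp_rot: [0.004, 0.654, 0.757, 0.003]
wrist_force: [2.9, -4.6, 2.8]
gripper_width: 0.271
```

Run:
```python
from h import *
st();snap(15)
for n in("side","top"):
  try: needle(n,15)
  except Exception as e: print(e)
zoom("side",15,150,220,230,320,8,[])
zoom("top",15,170,240,190,280,8,[])
```

```text
t 18.28 pos [ 0.5501 -0.0438  0.1993] psi 98.36 z [ 0.01  0.   -1.  ] F [ 2.9 -4.6  2.8] w 0.271
side {'g': (np.float64(29.9), np.float64(0.0492), 16), 'r': (np.float64(29.0), np.float64(0.0412), 16)} to go 359.1
top {'g': (np.float64(28.3), np.float64(0.0509), 28), 'r': (np.float64(29.4), np.float64(0.047), 9)} to go 1.0999999999999979
```

View pics/top15.png

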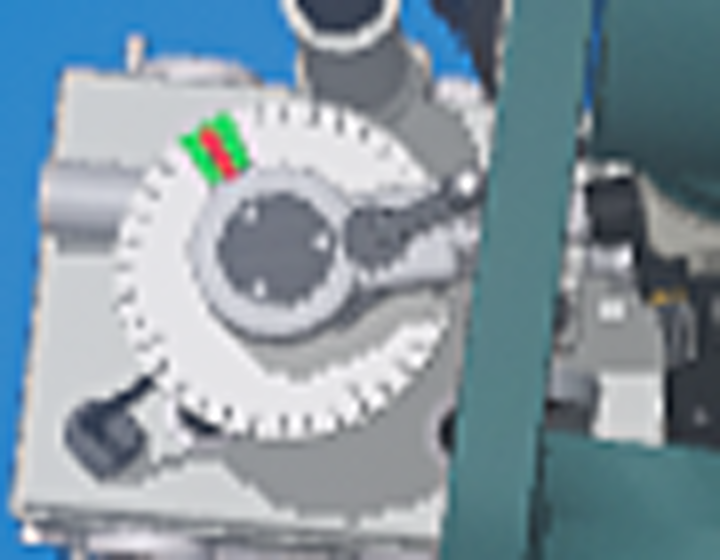

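View pics/side15.png

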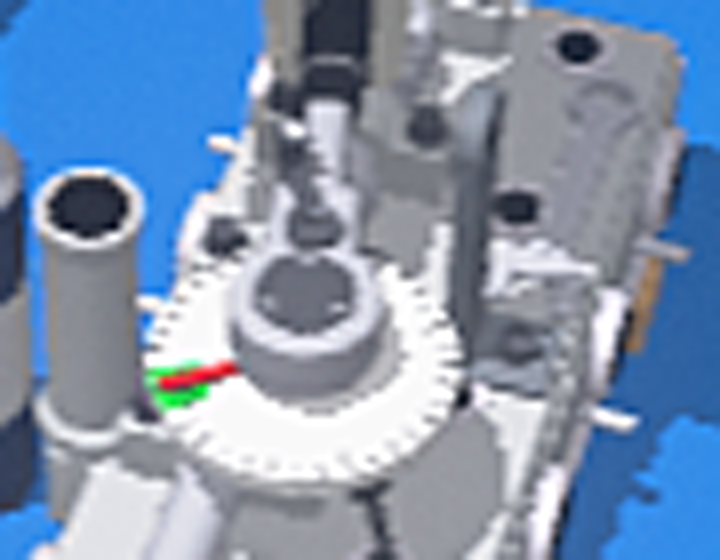

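>>> drive_tool:
  deltas: "0 0 0 0 0 0 3.2; 0 0 0 0 0 0 4.2; 0 0 0 0 0 0 4.2; 0 0 0 0 0 0 4.2; 0 0 -2 0 0 0 4.2; 0 0 -5 0 0 0 4.2; 0 0 -9 0 0 0 4.2; 0 0 -13 0 0 0 4.2; 0 0 -16 0 0 0 4.2"

```text
time: 19.13
position: [0.5483, -0.0437, 0.3625]
tcp_rot: [0.004, 0.653, 0.757, 0.004]
wrist_force: [0.2, -0.2, -0.6]
gripper_width: 0.454
```

>>> drive_tool:
  deltas: "-3 0 0 0 0 0 4.2; -6 0 0 0 0 0 4.2; -9 0 0 0 0 0 4.2; -12 0 0 0 0 0 4.2; -15 0 0 0 0 0 4.2; -15 0 0 0 0 0 4.2; -15 0 0 0 0 0 4.2"

```text
time: 19.72
position: [0.5701, -0.1932, 0.362]
tcp_rot: [0.004, 0.654, 0.756, 0.004]
wrist_force: [-0.3, 0.2, -0.3]
gripper_width: 0.453
```

Run:
```python
from h import *
st();snap(16)
for n in("side","top"):
  try: needle(n,16)
  except Exception as e: print(e)
zoom("side",16,110,230,180,320,5,[])
zoom("top",16,115,240,170,330,5,[])
```

```text
t 19.72 pos [ 0.5701 -0.1932  0.362 ] psi 98.29 z [ 0.01  0.   -1.  ] F [-0.3  0.2 -0.3] w 0.453
side {'g': (np.float64(29.1), np.float64(0.0497), 17), 'r': (np.float64(29.0), np.float64(0.0412), 16)} to go 359.9
top {'g': (np.float64(28.3), np.float64(0.0509), 28), 'r': (np.float64(29.4), np.float64(0.047), 9)} to go 1.0999999999999979
```

View pics/top16.png

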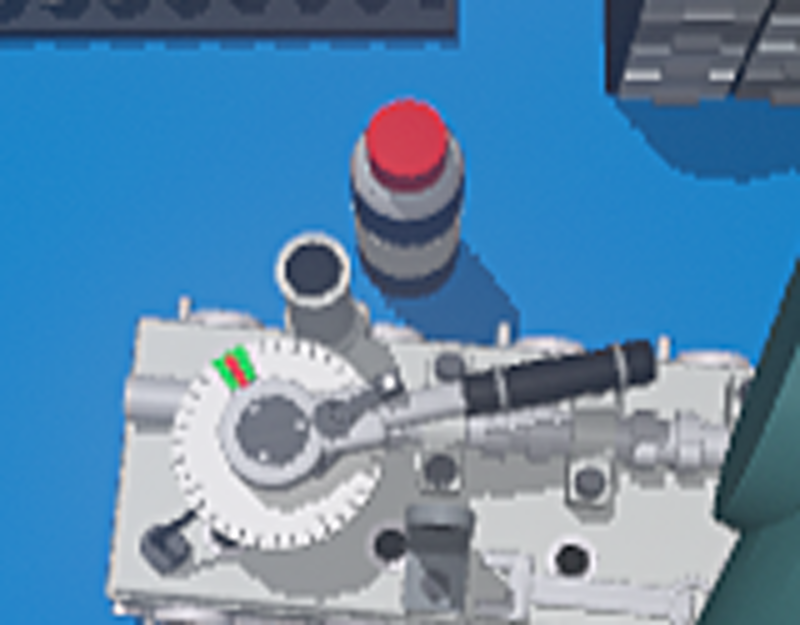

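View pics/side16.png

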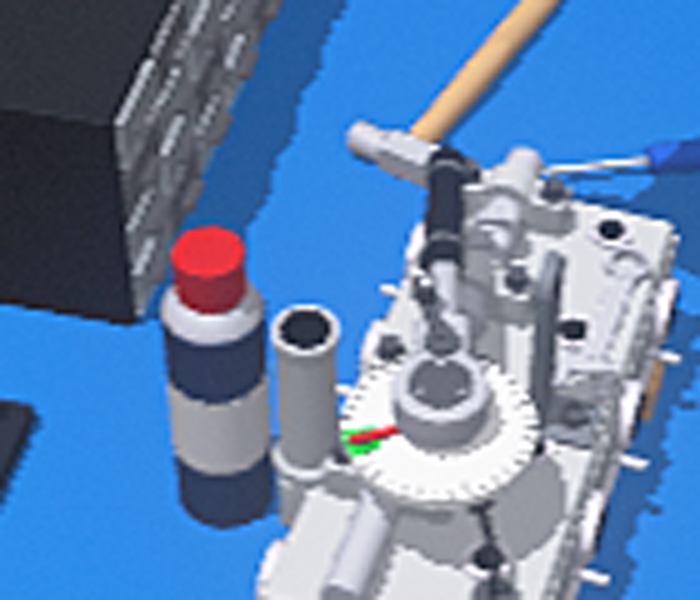

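The needle is in the middle of the band at top-view zoom pixel (237,370). The lever is still on the tighten side with its tab at (388,382), and the can and bystanders haven't moved. I'm handing the job in.

```bash
python3 -c "
from bench import arm
print(arm.job_done())"
```

```text
the job is handed in; nothing more can be done
None
```

The selector is set to tighten, and the red needle stands in the green band. I handed the job in at about 20 s of the 64 s allowed.

- **Selector:** I pushed the tab across with the closed fingers until the force rose to about 4 N at its stop, then pushed about 4 mm further. That swung the handle about 6° counter-clockwise. The pictures show the lever on the tighten side.
- **Tightening:** I gripped the handle lightly and swung it between about -53° and -100° (world angles), clear of the lifting eye, the outlet and the spray can. The bolt turned about 150° clockwise, and I made the last part in small steps, checking the needle after each.
- **Last check after letting go:** The needle reads 29.0° (side camera) and 29.4° (top camera). The band middle read 27.9° and 28.8° when nothing covered it, so the needle is about 1° off centre in a band of ±9.4°. Wrist force is about zero, and in the final close-up the can and the other things in view stand as before. I did not look again at the oil bottle and grease tin; the arm never went near them.
- **Camera disagreement:** The two cameras differed by 5 to 7 mm in y. I used the middle value for positions and took the needle and band angles separately in each picture.

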